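# Pin the fixture and locate the circuit board

## Task

Take the plain cylinder-headed locating pin from the holder and seat it fully home in the one open blind hole in the fixture plate's row of steel blocks; the other holes are plugged flush and look alike, so the way to find it is to slide the pin's tip along the row until it drops in. Then bring the circuit board flat and square against the fence with its end butted against the pin, and let go of everything. Leave the solder reel, the tools and the other things where they are.

Things in the scene. Friction and masses are not known exactly. Their poses are not given: they have to be found in the camera images.
- fixture: Fixed aluminium fixture plate, 200 x 340 mm, its top 28 mm above the bench; origin at the centre of its underside, z up, y along its length.
- fence (a point): Middle of the inner face of the steel fence, at the level of the plate's top (same axes as the plate; 75 mm in x from its origin). The fence is 20 mm wide, 8 mm high above the plate and runs the plate's whole length along y; the face looks to -x.
- row (a point): Middle of a row of six 24 mm square steel blocks let in flush with the plate's top (same axes; fixture x = 35, y = 80 mm). Blocks are centred at y = -60, -36, -12, 12, 36, 60 mm from here. Each has a central 9 mm hole: five are blanked by flush steel plugs; one, anywhere in the row, is open: flat-bottomed, 22 mm deep (bottom 6 mm above the bench), hard to tell by eye.
- holder: Fixed dark holder block, 60 x 150 x 34 mm high; origin at the centre of its underside, z up. Three sockets, 9 mm square and 22 mm deep, at y = -50, 0, +50 mm on its centre line hold, in any order, the locating pin, a thumb screw and a ball-headed pin.
- pin_head (a point): Centre of the locating pin's head, a dark steel cylinder 14 mm across, 26 mm high. Below it is a steel shank 8 mm across, with a hemispherical end whose tip is 64 mm below this point. 77 mm long in all, about 60 g; z points from tip to head. It starts upright, tip 22 mm deep in a holder socket.
- pin_tip (a point): Tip of the same pin, on its axis (same axes).
- pin_stop (a point): Point on the same pin's axis 26 mm above its tip; once the pin is home, this is the height at which the board butts against the shank (same axes).
- pin: The same pin; origin at its tip.
- board_grip (a point): On the axis of the circuit board's fixed aluminium heat sink (28 mm in x, 36 mm in y, mid-board, from 8 to 48 mm above the underside), 30 mm above the underside: the place to grip. Axes level: the +x side belongs against the fence, the +y end against the pin. Other parts, up to 20 mm above the underside, stand only beyond 27 mm in y.
- board_end (a point): Middle of the board carrier's +y end face, 45 mm in y from the board's middle (same axes), 4 mm above its underside.
- board_side (a point): Middle of the board carrier's +x side face, 40 mm in x from the board's middle (same axes).
- board: The same board with its flat carrier, 80 mm (x) x 90 mm (y) x 8 mm thick, about 0.25 kg, loose on the plate near the plate's -y end; origin at the centre of its underside.
- reel: Bystander: solder reel, 42 mm across, 34 mm high, standing on the fixture plate in front of the block row; origin under its centre. Leave it there.
- bottle: Bystander: white bottle, 52 mm across, 150 mm high; origin under its centre.
- jar: Bystander: small jar, 50 mm across, 45 mm high; origin under its centre.
- screwdriver: Bystander: screwdriver 170 mm long lying on the bench.
- wrench: Bystander: wrench 140 mm long lying on the bench.
- thumbscrew: Bystander: thumb screw with a flat 25 mm head 7 mm thick, in the holder; its top is 70 mm above the bench; origin at its tip.
- ballpin: Bystander: pin with a 20 mm ball head, in the holder; its top is 82 mm above the bench; origin at its tip.
There are look-alikes about, which are no part of the job. Leave any orange or pink look-alike of the board alone.

How it is judged:
By the outcome, as a careful person would: the job done as asked, in the order asked, and still so for the second after the job is handed in, with the robot touching nothing.
It also fails if it takes over 72 s, if anything falls off the work surface, if the arm or the gripper's body presses on something with over 40 N, if the wrist force passes 120 N, or if a joint passes its speed limit or range.

## Robot

A 6-joint arm with a two-finger parallel gripper is mounted at the origin on the work surface. World frame = base frame: x ahead of the robot, y to its left, z up, the work surface at z = 0. Lengths are in mm, angles in degrees, forces in N, time in s.
With the tool pointing down it reaches from about 300 to 850 mm from the base axis. Payload 4.2 kg.
Tool frame: the origin (TCP) lies at the very end of the fingers, on their centre line; the grasp point (between the pads) lies 19 mm behind it; z points along the fingers, y is the line along which they close (so a half turn about z gives the same grasp; the last joint's range is limited). The gripper opens to 91 mm and grips with 3 to 60 N. Pads are 32 mm wide; open, the fingers measure 118 mm over their backs; the gripper's body (76 mm by 178 mm) begins 60 mm behind the grasp point.
Start: joints at [75.115, 18.312, 89.639, -0, 72.044, -1.146], TCP at [136.569, 558.563, 213.976] pointing down, gripper open.
Joint ranges: [-177.97, 177.97], [-48.28, 115.42], [12.27, 149.76], [-77.06, 257.06], [2.81, 150.46], [-146.56, 146.56]. Speed limits (degrees/s): [147.25, 147.25, 180, 180, 180, 180].

## Interface

Orientations are given as [roll, pitch, yaw] about the fixed x, y, z axes, in that order (R = Rz(yaw) Ry(pitch) Rx(roll)).
In Python, from workcell import env, eyes gives the robot as it stands.
- The arm moves only by the tool send_rows, never from a script. Its argument "targets" is text: rows parted by semicolons, each of 7 numbers parted by spaces: the shift along the tool's x, y, z in m, then the turn, a rotation vector about the tool's x, y, z in degrees, then the opening in per cent of the stroke, from 0 (shut) to 100 (fully open). A call has 1 to 12 rows; each row is the pose to reach, as a shift and turn from the pose commanded when the call began, along the tool's axes at that moment; what a row does not reach only later rows make up. A row lasts 1/12 s, in which the tool goes at most 41.7 mm and 7.16 degrees, less where a joint would pass 70% of its speed; a pose out of reach is approached as far as the arm can. A call with a gripper value outside its range is refused whole. The fingers move at their own pace and stop on an object; "grip_force" is the grip in N (left out, the last holds). Time passes only in rows, so rows that repeat a pose let the fingers close. It gives the time, the measured TCP pose, the force, the opening and the grip force at its end, in the units of the state.
- env.state(): the state, without advancing time (a new reading comes with each control period).
- eyes.grab_frame(name): name is "side" or "top"; returns a dict with "image" (384x512x3 uint8, blue, green, red), "fovy" (degrees; the focal length in pixels is half the picture's height over the tangent of half this angle, whatever the lens; pixels are square), "cx", "cy" (the principal point, pixels), "eye" and "attitude" of the camera in the world. Camera axes: x right, y up, looking along -z (the intrinsics and any distortion apply to the point x, -y, -z); pixel columns grow to the right and rows downward; lengths in mm; the calibration is good to about 2 mm. A picture is of the moment at which its call begins. There is no depth.
- env.job_done(): hands the job in; it is judged then, once.
The state is a dict: "time_s": time; "qpos": joint angles; "qvel": joint speeds; "effort": joint torques, N m; "ee_pos": TCP position; "ee_rot": TCP orientation; "force": force on the tool from outside, world axes, zero at the start; "torque": the same for the moment, N m; "gripper_width": finger opening in mm; "gripper_force": force on a finger pad.
Only numpy, scipy, OpenCV 4.12 (cv2) and the standard library are available. Lean on these libraries where they do the work, as an engineer would, in place of code of your own. Each camera call takes 0.05 s, during which the arm holds its last target. There are 200 camera calls.

## Working session

There is one attempt and no reset: what is moved stays moved. The work goes in short steps, Python scripts to look and compute and a tool call to move; the robot and the scene stay as the last step left them, time stands still between calls to the robot, and variables do not carry over. Pictures are saved under pics/ and viewed, at most 10 in all, crops included, and the job is handed in when it is done.

Besides the shell and the picture viewer there is one more tool, called after "Emit:" by a JSON object that holds its "fn" and its "kwargs", one argument or row to a line. send_rows: Moves the arm, as the interface text tells. Its arguments: {"type":"object","properties":{"targets":{"type":"string"},"grip_force":{"type":"number"}},"required":["targets"]}

```bash
ls; mkdir -p pics
python3 - <<'E'
from workcell import env, eyes
import cv2
for n in("top","side"):
    f=eyes.grab_frame(n); cv2.imwrite(f"pics/{n}0.png",f["image"]); print({k:v for k,v in f.items() if k!="image"})
print(env.state())
E
```

```text
pics
{'fovy': 55.52994728739132, 'cx': 253.18412668862518, 'cy': 194.18466813393252, 'eye': array([339.65463281,  13.5842265 , 951.46196685]), 'attitude': array([  7.36866243,   0.91235134, -88.89330096])}
{'fovy': 57.301283667125624, 'cx': 259.9418818460672, 'cy': 188.0923421825294, 'eye': array([ 230.96915584, -815.46334866,  628.19953685]), 'attitude': array([ 56.30896441,   1.30628165, -16.35052473])}
{'time_s': 0.1, 'qpos': array([ 7.51138136e+01,  1.83483269e+01,  8.96979806e+01, -3.32191626e-04,
        7.20426487e+01, -1.14492795e+00]), 'qvel': array([ 0.06653655,  0.05882269, -0.2484534 , -0.04103511, -0.20829829,
        0.01987812]), 'effort': array([ 5.25118539e-04, -4.13331985e+01, -2.32511115e+01,  7.29531026e-02,
        4.21947800e-02, -4.11807036e-05]), 'ee_pos': array([136.46464793, 558.12724062, 213.21057065]), 'ee_rot': array([-1.79911055e+02, -1.46168414e-03,  1.66258843e+02]), 'force': array([ 0.11945401, -0.1176842 , -0.44701012]), 'torque': array([-0.02040679,  0.02406555, -0.00799932]), 'gripper_force': 0.0, 'gripper_width': 91.35846323962433}
```

View pics/top0.png

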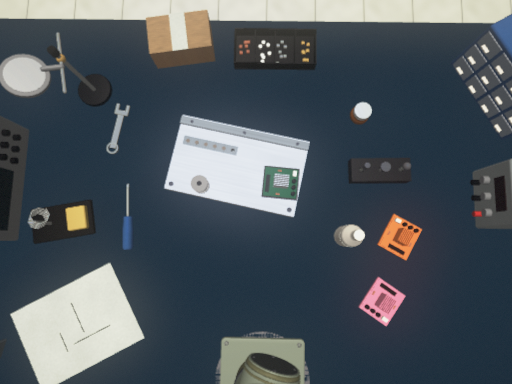

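View pics/side0.png

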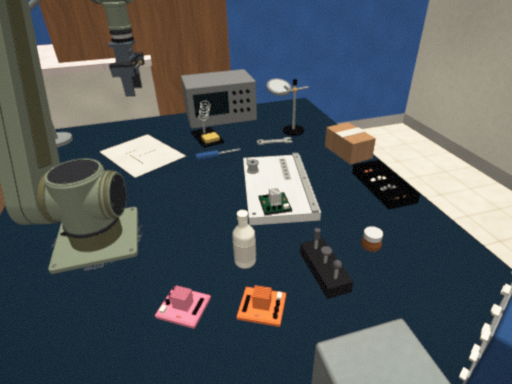

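The top view shows the fixture plate (165–310, 117–215), the green board at (280,182), the reel at (200,184), the holder at (380,170) and the block row from (187,141) to (234,150). Candidates for the pin are the three holder heads, top view (364,168), (386,167) and (407,167), side view (317,238), (326,255) and (337,268). Board candidates are green (280,182), orange (400,237) and pink (382,301). I choose green, and a close crop will settle the pin.

```bash
cat > h.py <<'E'
import numpy as np, cv2
from scipy.spatial.transform import Rotation as Ro
from workcell import env, eyes
def cam(f):
    h=f["image"].shape[0]; F=h/2/np.tan(np.radians(f["fovy"]/2))
    return F,Ro.from_euler("xyz",f["attitude"],degrees=True).as_matrix(),np.array(f["eye"])
def ray(f,u,v):
    F,R,e=cam(f); return e,R@np.array([(u-f["cx"])/F,-(v-f["cy"])/F,-1])
def onz(f,u,v,z):
    e,d=ray(f,u,v); return e+d*(z-e[2])/d[2]
def pix(f,p):
    F,R,e=cam(f); c=R.T@(np.array(p,float)-e); return np.array([f["cx"]+F*c[0]/-c[2],f["cy"]-F*c[1]/-c[2]])
def tri(fa,a,fb,b):
    e1,d1=ray(fa,*a); e2,d2=ray(fb,*b); s=np.linalg.lstsq(np.c_[d1,-d2],e2-e1,rcond=None)[0]
    p,q=e1+d1*s[0],e2+d2*s[1]; return (p+q)/2,np.linalg.norm(p-q)
def crop(im,x,y,w,h,k): return cv2.resize(im[y:y+h,x:x+w],None,fx=k,fy=k,interpolation=cv2.INTER_CUBIC)
E
python3 - <<'E'
from h import *
t=eyes.grab_frame("top"); s=eyes.grab_frame("side")
a=crop(t["image"],160,110,155,110,5)[:, :775]
b=np.hstack([crop(t["image"],345,150,70,40,5),crop(s["image"],295,220,90,80,5)[:200*2]] ) if 0 else None
c1=crop(t["image"],345,150,70,40,5); c2=crop(s["image"],295,225,84,75,5)
m=np.zeros((375,780,3),np.uint8); m[:200,:350]=c1; m[:,355:775]=c2
cv2.imwrite("pics/fix.png",a); cv2.imwrite("pics/hold.png",m)
for n,q in dict(c1=(182,116),c2=(310,145),c3=(296,216),c4=(165,185)).items(): print(n,onz(t,*q,28))
E
```

```text
c1 [663.22942991 222.16026103  28.        ]
c2 [ 589.86483022 -114.20026516   28.        ]
c3 [405.03137314 -78.76731651  28.        ]
c4 [478.68675614 257.8489561   28.        ]
```

View pics/fix.png

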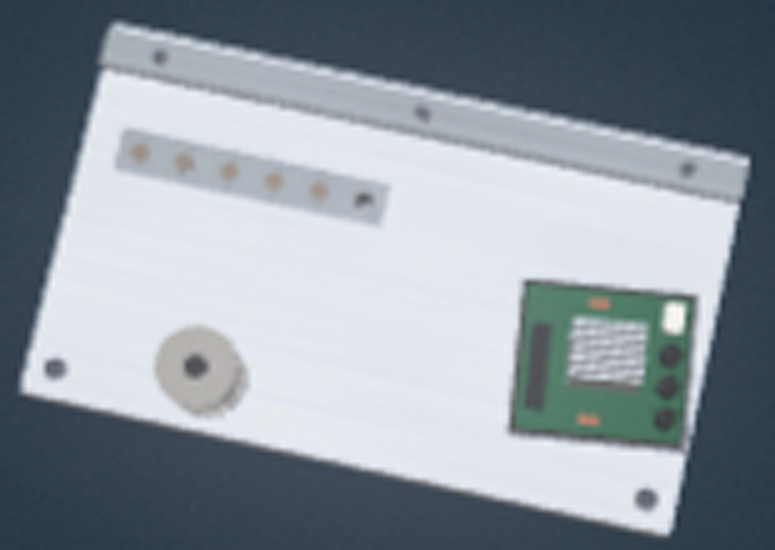

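View pics/hold.png

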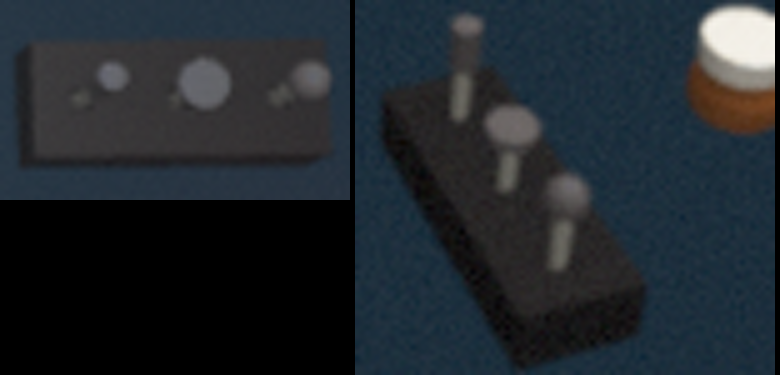

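The dark-looking hole is at fix crop (363,200), the block nearest the board. The other five look copper-coloured. In the holder crop the cylinder head is the left one, top view (112,76) and side view (467,18–72); the middle is the thumb screw and the right is the ball.

```bash
cat >> h.py <<'E'
def fitline(pts): 
    vx,vy,x,y=cv2.fitLine(np.float32(pts),cv2.DIST_HUBER,0,.01,.01).ravel(); return np.array([x,y]),np.array([vx,vy])
E
python3 - <<'E'
from h import *
t=eyes.grab_frame("top"); s=eyes.grab_frame("side")
P=lambda u,v,x0,y0,z: onz(t,x0+(u+.5)/5-.5,y0+(v+.5)/5-.5,z)[:2]
F=lambda u,v,z:P(u,v,160,110,z)
np.set_printoptions(precision=1,suppress=True)
ca,cb=F(115,22,36),F(750,157,36); cc,cd=F(672,535,28),F(20,392,28)
print("corners",ca,cb,cc,cd,"len",np.linalg.norm(ca-cb),np.linalg.norm(cc-cd),np.linalg.norm(ca-cd),np.linalg.norm(cb-cc))
o=(ca+cb+cc+cd)/4; y=(ca-cb)+(cd-cc); y/=np.linalg.norm(y); x=np.array([y[1],-y[0]])
print("fix origin",o,"yaw",np.degrees(np.arctan2(x[1],x[0])))
h=[F(140,152,28),F(184,162,28),F(229,171,28),F(274,181,28),F(319,191,28),F(363,201,28)]
print("holes",np.array(h),"in fixture",[(np.dot(q-o,x),np.dot(q-o,y)) for q in h])
B=[F(524,280,36),F(697,295,36),F(685,450,36),F(510,435,36)]
print("board",np.array(B),np.mean(B,0),[np.linalg.norm(B[i]-B[(i+1)%4]) for i in range(4)])
yb=(B[0]-B[1])+(B[3]-B[2]); print("board yaw",np.degrees(np.arctan2(-yb[0],yb[1])))
print("sink top",F(608,350,76)); 
hp=lambda u,v,z:P(u,v,345,150,z)
print("pin head top",hp(112,76,89),"base",hp(81,98,34), "screw",hp(204,83,70),"base",hp(177,99,34),"ball",hp(311,80,72),"base",hp(279,97,34))
a=(345+112.5/5-.5,150+76.5/5-.5); b=(295+(467.5-355)/5-.5,225+22.5/5-.5)
print("tri",tri(t,a,s,b)); print("reel",F(195,365,62),"bottle",onz(t,358,235,150), "holder corners",hp(30,40,34),hp(330,45,34),hp(325,155,34),hp(32,158,34))
E
```

```text
corners [665.9 219. ] [ 598.2 -112.1] [403.4 -73.7] [470.8 261.1] len 337.9281361985862 341.5119602652464 199.51318238636435 198.5641200359479
fix origin [534.6  73.6] yaw -11.46333066848739
holes [[598.5 204.6]
 [593.5 181.4]
 [589.  157.7]
 [584.  134. ]
 [579.  110.4]
 [574.   87.3]] in fixture [(np.float64(36.56410816002301), np.float64(141.1111976659528)), (np.float64(36.26536383917547), np.float64(117.3282637673317)), (np.float64(36.5989677076873), np.float64(93.21354628967423)), (np.float64(36.41216838565053), np.float64(69.02632874509152)), (np.float64(36.22578952684087), np.float64(44.89355377252024)), (np.float64(35.92874166496418), np.float64(21.322942283895642))]
board [[531.9   3.2]
 [525.5 -85.1]
 [445.9 -79.3]
 [452.    9.1]] [488.8 -38. ] [np.float64(88.51518940855838), np.float64(79.8591297932836), np.float64(88.560311430806), np.float64(80.15589889096455)]
board yaw -4.038197150977267
sink top [489.5 -37.7]
pin head top [ 526.7 -242.1] base [ 526.9 -242.4] screw [ 528.  -292.4] base [ 527.2 -291. ] ball [ 529.9 -343.7] base [ 529.  -342.7]
tri (array([ 526.4, -242.3,   87.9]), np.float64(0.9768497432313875))
reel [481.  165.7] bottle [ 357.5 -201.3  150. ] holder corners [ 556.7 -217. ] [ 556.5 -369.4] [ 499.5 -364.8] [ 495.5 -217.1]
```

```bash
cat >> h.py <<'E'
def plan(start,syaw,*wps):
    """tool-axis shift (mm) and turn (deg) from commanded pose start/syaw (tool down) to each (x,y,z,yaw)"""
    R0=Ro.from_euler("xyz",[180,0,syaw],degrees=True)
    for w in wps:
        R1=Ro.from_euler("xyz",[180,0,w[3]],degrees=True)
        print(w,(R0.inv().apply(np.array(w[:3])-start)).round(1),(R0.inv()*R1).as_rotvec(degrees=True).round(1))
E
python3 - <<'E'
from h import *
plan([136.57,558.56,213.98],166.26,(330,160,214,130),(526.6,-242.2,150,90))
plan([330,160,214],130,(526.6,-242.2,150,90))
E
```

```text
(330, 160, 214, 130) [-282.6 -341.2   -0. ] [ 0.  -0.  36.3]
(526.6, -242.2, 150, 90) [-569.1 -685.2   64. ] [ 0.  -0.  76.3]
(526.6, -242.2, 150, 90) [-434.5 -107.9   64. ] [ 0. -0. 40.]
```

Emit:
{"fn": "send_rows", "kwargs": {
  "targets": "-0.028 -0.034 0 0 0 3.6 60;-0.057 -0.068 0 0 0 7.3 60;-0.085 -0.102 0 0 0 10.9 60;-0.113 -0.136 0 0 0 14.5 60;-0.141 -0.171 0 0 0 18.2 60;-0.17 -0.205 0 0 0 21.8 60;-0.198 -0.239 0 0 0 25.4 60;-0.226 -0.273 0 0 0 29 60;-0.254 -0.307 0 0 0 32.7 60;-0.2826 -0.3412 0 0 0 36.3 60;-0.2826 -0.3412 0 0 0 36.3 60;-0.2826 -0.3412 0 0 0 36.3 60",
  "grip_force": 30
}}

```text
time_s: 1.3
ee_pos: [331.5, 156.4, 214.2]
ee_rot: [180.0, 0.1, 129.6]
force: [-0.6, 0.5, -0.3]
gripper_width: 54.5
gripper_force: 0.0
```

Emit:
{"fn": "send_rows", "kwargs": {
  "targets": "-0.039 -0.01 0.005 0 0 3.6 60;-0.079 -0.02 0.011 0 0 7.3 60;-0.118 -0.029 0.017 0 0 10.9 60;-0.158 -0.039 0.023 0 0 14.5 60;-0.197 -0.049 0.029 0 0 18.2 60;-0.237 -0.059 0.035 0 0 21.8 60;-0.276 -0.069 0.041 0 0 25.4 60;-0.316 -0.078 0.047 0 0 29.1 60;-0.355 -0.088 0.052 0 0 32.7 60;-0.395 -0.098 0.058 0 0 36.4 60;-0.4345 -0.1079 0.064 0 0 40 60;-0.4345 -0.1079 0.064 0 0 40 60"
}}

```text
time_s: 2.3
ee_pos: [529.6, -247.6, 148.0]
ee_rot: [179.9, 0.1, 89.7]
force: [-0.7, 0.7, -0.3]
gripper_width: 54.9
gripper_force: 0.0
```

Emit:
{"fn": "send_rows", "kwargs": {
  "targets": "0 0 0 0 0 0 60;0 0 0 0 0 0 60;0 0 0 0 0 0 60"
}}

```text
time_s: 2.55
ee_pos: [526.1, -240.7, 150.1]
ee_rot: [-180.0, -0.0, 90.1]
force: [0.3, 0.4, -0.0]
gripper_width: 54.6
gripper_force: 0.0
```

Emit:
{"fn": "send_rows", "kwargs": {
  "targets": "0 0 0.025 0 0 0 50;0 0 0.05 0 0 0 50;0 0 0.075 0 0 0 50;0 0 0.088 0 0 0 50;0 0 0.093 0 0 0 50;0 0 0.093 0 0 0 50;0 0 0.093 0 0 0 50"
}}

```text
time_s: 3.13
ee_pos: [527.0, -241.7, 58.0]
ee_rot: [179.9, 0.0, 90.0]
force: [-0.1, -0.5, 0.3]
gripper_width: 45.4
gripper_force: 0.0
```

Emit:
{"fn": "send_rows", "kwargs": {
  "targets": "0 0 0 0 0 0 0;0 0 0 0 0 0 0;0 0 0 0 0 0 0;0 0 0 0 0 0 0;0 0 0 0 0 0 0;0 0 0 0 0 0 0;0 0 0 0 0 0 0;0 0 0 0 0 0 0;0 0 0 0 0 0 0",
  "grip_force": 40
}}

```text
time_s: 3.88
ee_pos: [526.4, -242.5, 57.1]
ee_rot: [180.0, 0.0, 90.0]
force: [-1.4, -0.4, 2.9]
gripper_width: 12.8
gripper_force: 40.0
```

Run:
```python
from h import *
plan([526.6,-242.2,140],90,(577,102,110,168.5))
```

```text
(577, 102, 110, 168.5) [344.2  50.4  30. ] [  0.    0.  -78.5]
```

Emit:
{"fn": "send_rows", "kwargs": {
  "targets": "0 0 -0.008 0 0 0 0;0 0 -0.02 0 0 0 0;0 0 -0.04 0 0 0 0;0 0 -0.06 0 0 0 0;0 0 -0.075 0 0 0 0;0 0 -0.083 0 0 0 0;0 0 -0.083 0 0 0 0;0 0 -0.083 0 0 0 0"
}}

```text
time_s: 4.55
ee_pos: [526.2, -242.2, 139.8]
ee_rot: [-180.0, -0.0, 90.0]
force: [-0.3, 0.4, -0.7]
gripper_width: 12.7
gripper_force: 40.0
```

Emit:
{"fn": "send_rows", "kwargs": {
  "targets": "0.029 0.004 0 0 0 -6.5 0;0.057 0.008 0 0 0 -13.1 0;0.086 0.012 0 0 0 -19.6 0;0.115 0.017 0 0 0 -26.2 0;0.143 0.021 0 0 0 -32.7 0;0.172 0.025 0 0 0 -39.3 0;0.201 0.029 0 0 0 -45.8 0;0.229 0.033 0 0 0 -52.3 0;0.258 0.038 0 0 0 -58.9 0;0.287 0.042 0 0 0 -65.4 0;0.315 0.046 0.015 0 0 -72 0;0.3442 0.0504 0.03 0 0 -78.5 0"
}}

```text
time_s: 5.55
ee_pos: [576.8, 103.1, 108.9]
ee_rot: [-180.0, -0.0, 168.8]
force: [-0.1, -0.9, -1.1]
gripper_width: 13.0
gripper_force: 40.0
```

Emit:
{"fn": "send_rows", "kwargs": {
  "targets": "0 0 0 0 0 0 0;0 0 0 0 0 0 0;0 0 0 0 0 0 0;0 0 0 0 0 0 0"
}}

```text
time_s: 5.88
ee_pos: [577.0, 100.9, 109.9]
ee_rot: [-180.0, -0.0, 168.4]
force: [0.1, -0.1, -0.4]
gripper_width: 13.3
gripper_force: 40.0
```

Run:
```python
from h import *
t=eyes.grab_frame("top"); s=eyes.grab_frame("side"); st=env.state(); print(st["ee_pos"],st["ee_rot"],st["force"])
for n,p in dict(tip=(577,102,65),headc=(577,102,129),hole=(574,87.3,28)).items(): print(n,pix(s,p),pix(t,p))
u,v=pix(s,(577,102,60)).astype(int)
a=crop(s["image"],u-50,v-35,100,60,8); cv2.imwrite("pics/tip.png",a); print(u-50,v-35)
```

```text
[577.17201548 100.73906011 110.31616806] [1.79996249e+02 3.18669042e-02 1.68352983e+02] [-0.57989013  0.00724129  0.25801099]
tip [286.98754561 164.57017541] [225.28554768 144.86974549]
headc [287.39803022 146.63184334] [222.75801715 137.64551289]
hole [287.44723017 176.8482577 ] [232.21082832 149.81593206]
236 130
```

View pics/tip.png

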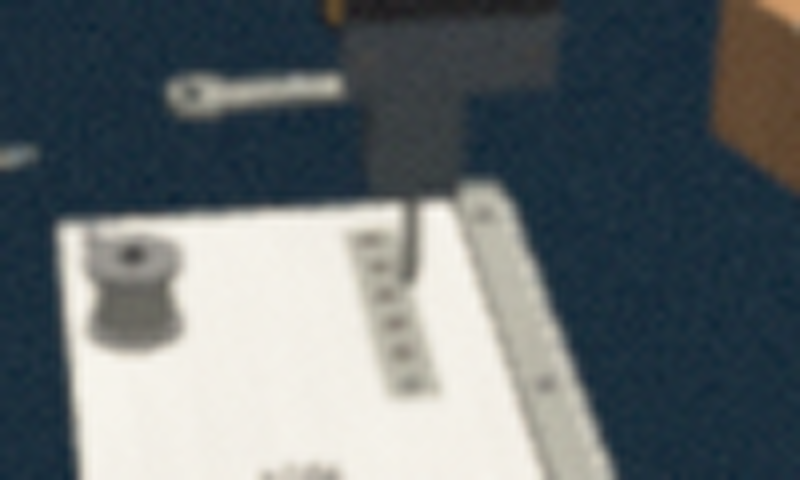

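The side crop shows the pin upright in the gripper, tip at (408,283) in the crop, which is image (287,165.4), within 1 px of prediction. The nearest hole is at crop (411,383). Next I lower the pin beside it.

Emit:
{"fn": "send_rows", "kwargs": {
  "targets": "0 0 0.012 0 0 0 0;0 0 0.024 0 0 0 0;0 0 0.032 0 0 0 0;0 0 0.034 0 0 0 0;0 0 0.0355 0 0 0 0;0 0 0.037 0 0 0 0;0 0 0.037 0 0 0 0;0 0 0.037 0 0 0 0"
}}

```text
time_s: 6.65
ee_pos: [577.4, 101.9, 73.5]
ee_rot: [180.0, 0.1, 168.5]
force: [-0.4, 0.1, -0.6]
gripper_width: 12.8
gripper_force: 40.0
```

Emit:
{"fn": "send_rows", "kwargs": {
  "targets": "0 0 0.001 0 0 0 0;0 0 0.002 0 0 0 0;0 0 0.002 0 0 0 0"
}}

```text
time_s: 6.9
ee_pos: [577.9, 101.9, 72.7]
ee_rot: [180.0, 0.1, 168.5]
force: [-2.1, -0.2, 8.3]
gripper_width: 13.0
gripper_force: 40.0
```

Emit:
{"fn": "send_rows", "kwargs": {
  "targets": "0 -0.002 0.0005 0 0 0 0;0 -0.004 0.0005 0 0 0 0;0 -0.006 0.0005 0 0 0 0;0 -0.008 0.0005 0 0 0 0;0 -0.01 0.0005 0 0 0 0"
}}

```text
time_s: 7.32
ee_pos: [577.4, 94.3, 72.8]
ee_rot: [179.7, 0.3, 168.4]
force: [0.7, 5.8, 6.4]
gripper_width: 12.9
gripper_force: 40.0
```

Emit:
{"fn": "send_rows", "kwargs": {
  "targets": "0 -0.0015 0 0 0 0 0;0 -0.003 0 0 0 0 0;0 -0.0045 0 0 0 0 0;0 -0.0045 0 0 0 0 0"
}}

```text
time_s: 7.65
ee_pos: [575.7, 88.1, 72.1]
ee_rot: [179.9, 0.2, 168.5]
force: [-0.3, -0.1, 4.0]
gripper_width: 13.1
gripper_force: 40.0
```

Emit:
{"fn": "send_rows", "kwargs": {
  "targets": "0 -0.001 0.001 0 0 0 0;0 -0.001 0.002 0 0 0 0;0 -0.001 0.003 0 0 0 0;0 -0.001 0.003 0 0 0 0"
}}

```text
time_s: 7.98
ee_pos: [573.2, 86.5, 66.5]
ee_rot: [-180.0, -0.1, 168.5]
force: [0.5, -0.5, -0.8]
gripper_width: 13.2
gripper_force: 40.0
```

It has dropped in. Now I push the pin home.

Emit:
{"fn": "send_rows", "kwargs": {
  "targets": "0 0 0.002 0 0 0 0;0 0 0.005 0 0 0 0;0 0 0.008 0 0 0 0;0 0 0.011 0 0 0 0;0 0 0.014 0 0 0 0;0 0 0.0155 0 0 0 0;0 0 0.0155 0 0 0 0;0 0 0.0155 0 0 0 0"
}}

```text
time_s: 8.65
ee_pos: [573.9, 86.6, 51.8]
ee_rot: [-180.0, -0.0, 168.5]
force: [-0.6, 0.4, -1.0]
gripper_width: 12.8
gripper_force: 40.0
```

Emit:
{"fn": "send_rows", "kwargs": {
  "targets": "0 0 0.0015 0 0 0 0;0 0 0.003 0 0 0 0;0 0 0.003 0 0 0 0;0 0 0.003 0 0 0 0"
}}

```text
time_s: 8.98
ee_pos: [574.4, 86.6, 50.6]
ee_rot: [180.0, 0.1, 168.5]
force: [-3.0, -1.4, 8.1]
gripper_width: 13.0
gripper_force: 40.0
```

Emit:
{"fn": "send_rows", "kwargs": {
  "targets": "0 0 -0.001 0 0 0 10;0 0 -0.002 0 0 0 45;0 0 -0.002 0 0 0 45;0 0 -0.002 0 0 0 45;0 0 -0.002 0 0 0 45;0 0 -0.01 0 0 0 45;0 0 -0.03 0 0 0 45;0 0 -0.06 0 0 0 45;0 0 -0.085 0 0 0 45;0 0 -0.091 0 0 0 45;0 0 -0.091 0 0 0 45;0 0 -0.091 0 0 0 45"
}}

```text
time_s: 9.98
ee_pos: [573.5, 86.6, 139.6]
ee_rot: [-180.0, -0.0, 168.5]
force: [-0.7, 0.3, -0.8]
gripper_width: 41.2
gripper_force: 0.0
```

Run:
```python
from h import *
t=eyes.grab_frame("top"); s=eyes.grab_frame("side")
a=np.zeros((480,790,3),np.uint8); a[:,:390]=crop(s["image"],250,145,65,80,6); 
u,v=pix(t,(574,86.8,83)).astype(int); a[:390,395:]=crop(t["image"],u-33,v-30,66,65,6)[:,:395]
cv2.imwrite("pics/seat.png",a); print(u-33,v-30)
for p in ((574,86.8,83),(574,86.8,28)): print(pix(s,p))
plan([573.9,86.8,140],168.5,(489,-38,110,86),(489,-38,110,-94))
```

```text
197 114
[287.86353852 162.02922528]
[287.50062885 176.9260236 ]
(489, -38, 110, 86) [  58.3 -139.2   30. ] [ 0.  -0.  82.5]
(489, -38, 110, -94) [  58.3 -139.2   30. ] [ -0.    0.  -97.5]
```

View pics/seat.png

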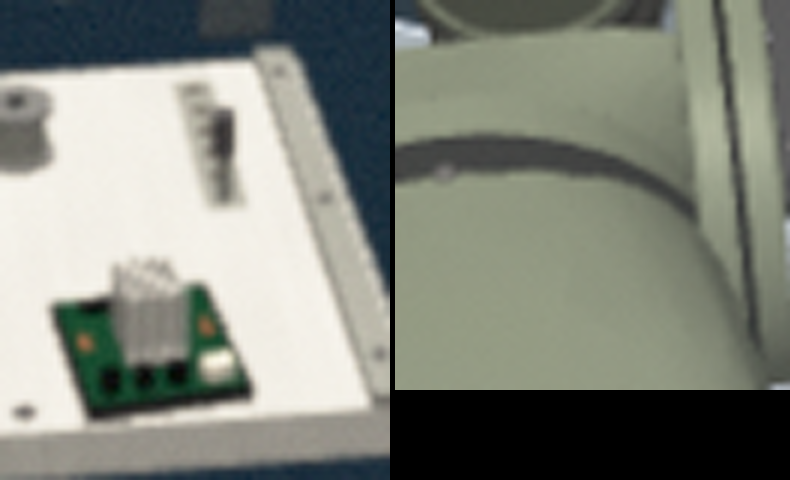

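The pin stands upright in the block with its shank about 29 mm out, as expected when home. Now the board.

Emit:
{"fn": "send_rows", "kwargs": {
  "targets": "0.005 -0.012 0 0 0 7 60;0.01 -0.024 0 0 0 14 60;0.015 -0.036 0.002 0 0 21 60;0.02 -0.048 0.005 0 0 28 60;0.025 -0.06 0.008 0 0 35 60;0.03 -0.072 0.011 0 0 42 60;0.035 -0.084 0.014 0 0 49 60;0.04 -0.096 0.017 0 0 56 60;0.045 -0.108 0.02 0 0 63 60;0.05 -0.12 0.024 0 0 70 60;0.055 -0.132 0.028 0 0 77 60;0.0583 -0.1392 0.03 0 0 82.5 60"
}}

```text
time_s: 11.08
ee_pos: [486.9, -38.8, 108.0]
ee_rot: [-179.7, 0.0, 85.6]
force: [0.4, -0.4, 0.8]
gripper_width: 54.6
gripper_force: 0.0
```

Emit:
{"fn": "send_rows", "kwargs": {
  "targets": "0 0 0 0 0 0 60;0 0 0.02 0 0 0 60;0 0 0.04 0 0 0 60;0 0 0.06 0 0 0 60;0 0 0.068 0 0 0 60;0 0 0.07 0 0 0 60;0 0 0.07 0 0 0 60;0 0 0.07 0 0 0 60"
}}

```text
time_s: 11.75
ee_pos: [489.7, -37.9, 40.5]
ee_rot: [179.9, -0.0, 86.0]
force: [1.1, 0.8, -0.3]
gripper_width: 54.9
gripper_force: 0.0
```

Emit:
{"fn": "send_rows", "kwargs": {
  "targets": "0 0 0 0 0 0 25;0 0 0 0 0 0 25;0 0 0 0 0 0 25;0 0 0 0 0 0 25;0 0 0 0 0 0 25;0 0 0 0 0 0 25;0 0 0 0 0 0 25",
  "grip_force": 25
}}

```text
time_s: 12.33
ee_pos: [489.3, -38.1, 40.4]
ee_rot: [180.0, -0.0, 86.0]
force: [0.3, 0.1, 4.5]
gripper_width: 27.8
gripper_force: 25.0
```

Run:
```python
from h import *
plan([489,-38,40],86,(489,-38,44,86),(558.3,34.9,44,78.54))
```

```text
(489, -38, 44, 86) [ 0.  0. -4.] [0. 0. 0.]
(558.3, 34.9, 44, 78.54) [77.6 64.  -4. ] [ 0.  -0.   7.5]
```

Emit:
{"fn": "send_rows", "kwargs": {
  "targets": "0 0 -0.002 0 0 0 25;0 0 -0.004 0 0 0 25;0.009 0.007 -0.004 0 0 1 25;0.022 0.018 -0.004 0 0 2 25;0.035 0.029 -0.004 0 0 3.5 25;0.048 0.039 -0.004 0 0 5 25;0.061 0.05 -0.004 0 0 6 25;0.071 0.059 -0.004 0 0 7 25;0.0776 0.064 -0.004 0 0 7.5 25;0.0776 0.064 -0.004 0 0 7.5 25;0.0776 0.064 -0.004 0 0 7.5 25",
  "grip_force": 30
}}

```text
time_s: 13.25
ee_pos: [557.6, 34.8, 43.5]
ee_rot: [-179.9, 0.0, 78.5]
force: [-0.3, 0.2, -1.7]
gripper_width: 27.7
gripper_force: 30.0
```

Run:
```python
from h import *
s=eyes.grab_frame("side"); st=env.state(); print(st["ee_pos"],st["ee_rot"],st["force"],st["gripper_width"])
cv2.imwrite("pics/near.png",crop(s["image"],235,145,100,75,8))
```

```text
[557.25827987  34.46388997  43.56668193] [-1.79902159e+02  3.69702944e-02  7.84846303e+01] [ 0.20884398  0.14058507 -1.79252472] 27.90460164374664
```

View pics/near.png

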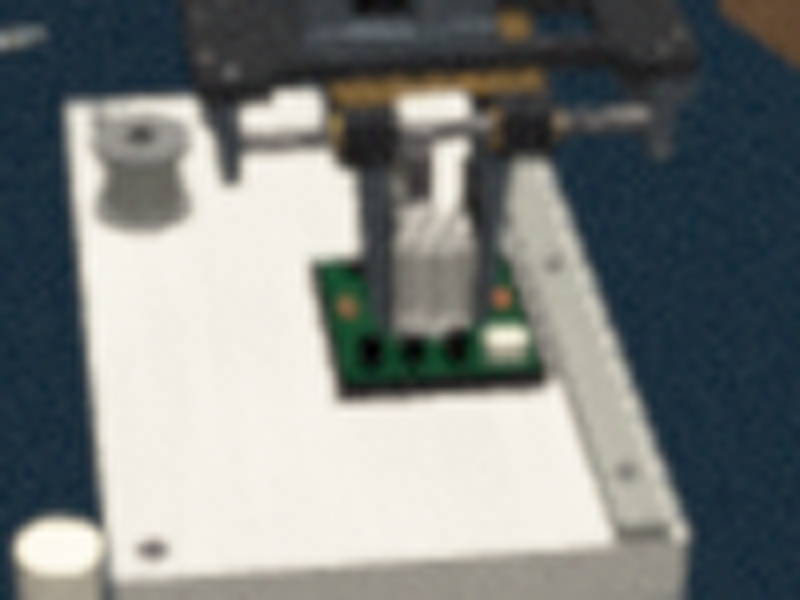

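The board hangs square, just short of the fence and the pin, with its near edge at crop (340–545, 385). I lower it and push to the fence.

Emit:
{"fn": "send_rows", "kwargs": {
  "targets": "0 0 0.002 0 0 0 25;0 0 0.004 0 0 0 25;0 0 0.004 0 0 0 25;0 0.001 0.004 0 0 0 25;0 0.002 0.004 0 0 0 25;0 0.003 0.004 0 0 0 25;0 0.004 0.004 0 0 0 25;0 0.004 0.004 0 0 0 25"
}}

```text
time_s: 13.97
ee_pos: [561.2, 33.8, 40.4]
ee_rot: [-179.9, 0.0, 78.4]
force: [-4.2, 0.6, 4.8]
gripper_width: 27.5
gripper_force: 30.0
```

Emit:
{"fn": "send_rows", "kwargs": {
  "targets": "0 0.001 0 0 0 0 25;0 0.002 0 0 0 0 25;0 0.002 0 0 0 0 25"
}}

```text
time_s: 14.22
ee_pos: [563.2, 33.5, 40.4]
ee_rot: [-179.9, 0.0, 78.4]
force: [-3.6, 0.4, 6.8]
gripper_width: 27.6
gripper_force: 30.0
```

Emit:
{"fn": "send_rows", "kwargs": {
  "targets": "0 0.001 0 0 0 0 25;0 0.002 0 0 0 0 25;0 0.002 0 0 0 0 25"
}}

```text
time_s: 14.47
ee_pos: [563.3, 33.5, 40.5]
ee_rot: [-179.7, 0.0, 78.4]
force: [-7.8, 2.3, 9.3]
gripper_width: 27.4
gripper_force: 30.0
```

Emit:
{"fn": "send_rows", "kwargs": {
  "targets": "0.001 0.0005 0 0 0 0 25;0.002 0.001 0 0 0 0 25;0.003 0.001 0 0 0 0 25;0.004 0.001 0 0 0 0 25;0.004 0.001 0 0 0 0 25"
}}

```text
time_s: 14.88
ee_pos: [563.5, 33.9, 40.8]
ee_rot: [-179.6, 0.4, 78.5]
force: [-11.9, -10.6, 14.6]
gripper_width: 27.9
gripper_force: 30.0
```

```bash
python3 -c "
from h import *
s=env.state();print(s['ee_pos'],s['ee_rot'],s['force'],s['torque'])"
```

```text
[563.45608633  33.94686622  40.76037675] [-179.56762275    0.36788273   78.5390281 ] [-11.9165891 -10.5944105  14.6160829] [-1.58816807  1.8522977  -0.12664376]
```

Emit:
{"fn": "send_rows", "kwargs": {
  "targets": "0 -0.001 -0.001 0 0 0 25;0 -0.0015 -0.002 0 0 0 25;0 -0.0015 -0.002 0 0 0 25;0 -0.0015 -0.002 0 0 0 25"
}}

```text
time_s: 15.22
ee_pos: [564.0, 36.9, 41.0]
ee_rot: [-179.7, 0.1, 78.5]
force: [-4.8, -2.4, -0.3]
gripper_width: 28.1
gripper_force: 30.0
```

Emit:
{"fn": "send_rows", "kwargs": {
  "targets": "0.001 0 0.0005 0 0 0 25;0.002 0 0.0005 0 0 0 25;0.002 0 0.0005 0 0 0 25;0.002 0 0.0005 0 0 0 25"
}}

```text
time_s: 15.55
ee_pos: [564.4, 38.5, 40.6]
ee_rot: [-179.7, 0.1, 78.5]
force: [-5.6, -3.3, 0.5]
gripper_width: 27.8
gripper_force: 30.0
```

Emit:
{"fn": "send_rows", "kwargs": {
  "targets": "0.001 0 0 0 0 0 25;0.002 0 0 0 0 0 25;0.002 0 0 0 0 0 25;0.002 0 0 0 0 0 25"
}}

```text
time_s: 15.88
ee_pos: [564.6, 39.4, 40.7]
ee_rot: [-179.7, 0.2, 78.5]
force: [-6.5, -7.2, 2.3]
gripper_width: 27.9
gripper_force: 30.0
```

Emit:
{"fn": "send_rows", "kwargs": {
  "targets": "0.001 0.001 0 0 0 0 25;0.002 0.002 0 0 0 0 25;0.002 0.002 0.001 0 0 0 25;0.002 0.002 0.001 0 0 0 25"
}}

```text
time_s: 16.22
ee_pos: [564.6, 39.5, 40.8]
ee_rot: [-179.5, 0.4, 78.6]
force: [-14.0, -12.2, 13.0]
gripper_width: 27.6
gripper_force: 30.0
```

```bash
python3 -c "
from h import *
s=env.state();print(s['ee_pos'],s['ee_rot'],s['force'],s['torque'])"
```

```text
[564.63818055  39.5490784   40.8492986 ] [-179.46490819    0.42038319   78.55462355] [-14.02385964 -12.21948235  13.04610626] [-1.98042168  2.37435132 -0.10395037]
```

Emit:
{"fn": "send_rows", "kwargs": {
  "targets": "-0.0015 -0.001 -0.0015 0 0 0 25;-0.003 -0.002 -0.0025 0 0 0 25;-0.003 -0.002 -0.0025 0 0 0 25;-0.003 -0.002 -0.0025 0 0 0 25"
}}

```text
time_s: 16.55
ee_pos: [564.6, 39.5, 42.0]
ee_rot: [-179.7, 0.1, 78.5]
force: [-6.0, -3.1, -0.0]
gripper_width: 27.8
gripper_force: 30.0
```

Emit:
{"fn": "send_rows", "kwargs": {
  "targets": "0 0 0.0015 0 0 0 25;0 0 0.0015 0 0 0 25;0 0 0.0015 0 0 0 32;0 0 0.0015 0 0 0 45;0 0 0.0015 0 0 0 45;0 0 0.0015 0 0 0 45;0 0 0.0015 0 0 0 45;0 0 0.0015 0 0 0 45"
}}

```text
time_s: 17.22
ee_pos: [567.9, 40.4, 41.8]
ee_rot: [179.9, -0.0, 78.5]
force: [0.0, 0.5, 0.6]
gripper_width: 40.8
gripper_force: 0.0
```

Emit:
{"fn": "send_rows", "kwargs": {
  "targets": "0 0 -0.02 0 0 0 45;0 0 -0.045 0 0 0 45;0 0 -0.08 0 0 0 45;0 0 -0.12 0 0 0 45;0 0 -0.16 0 0 0 45;-0.04 -0.04 -0.18 0 0 0 45;-0.07 -0.07 -0.19 0 0 0 45;-0.1 -0.1 -0.19 0 0 0 45;-0.13 -0.13 -0.19 0 0 0 45;-0.16 -0.16 -0.19 0 0 0 45;-0.17 -0.17 -0.19 0 0 0 45;-0.17 -0.17 -0.19 0 0 0 45"
}}

```text
time_s: 18.22
ee_pos: [361.4, -94.2, 231.7]
ee_rot: [-179.9, 0.1, 78.3]
force: [-0.1, 0.0, 0.1]
gripper_width: 40.8
gripper_force: 0.0
```

Run:
```python
from h import *
t=eyes.grab_frame("top"); s=eyes.grab_frame("side"); print(env.state()["ee_pos"])
a=np.zeros((560,800,3),np.uint8); a[:,:395]=crop(s["image"],265,145,56,70,8)[:560,:395]
u,v=pix(t,(570,50,36)).astype(int); a[:,400:]=crop(t["image"],u-25,v-35,50,70,8)
cv2.imwrite("pics/done.png",a); print(u-25,v-35)
```

```text
[366.24413545 -92.86214895 232.05653467]
221 115
```

View pics/done.png

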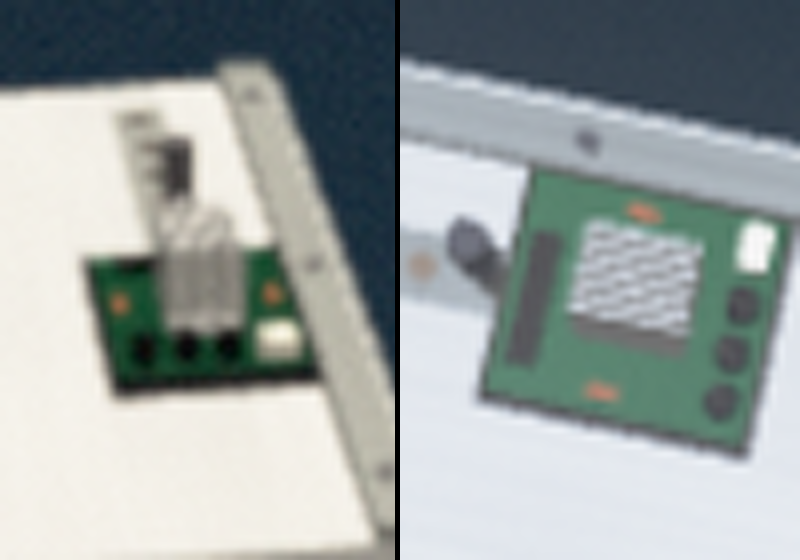

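The board lies flush along the fence with its left end at the pin's shank (crop (500,290)). One numeric check of squareness follows.

Run:
```python
from h import *
np.set_printoptions(precision=2,suppress=True)
fs=[eyes.grab_frame("top") for _ in range(8)]; t=fs[0]
im=np.mean([f["image"] for f in fs],0).astype(np.float32)
print(env.state()["time_s"],env.state()["ee_pos"])
yaw0=-11.46; xd=np.array([np.cos(np.radians(yaw0)),np.sin(np.radians(yaw0))]); yd=np.array([-xd[1],xd[0]]); pin=np.array([573.9,86.8])
g=im.mean(2)
def edges(a0,a1,n,along,z,lo,hi,vert):
    # steepest grey step along scan lines given in fixture axes relative to the pin
    P=[];Q=np.arange(lo,hi,.25)
    for a in np.linspace(a0,a1,n):
        pts=[pix(t,[*(pin+(xd*a+yd*q if vert else xd*q+yd*a)),z]) for q in Q]
        m=np.float32(pts); v=cv2.remap(g,m[:,0:1],m[:,1:2],cv2.INTER_CUBIC).ravel(); v=cv2.GaussianBlur(v[None],(0,0),3).ravel()
        d=np.abs(np.gradient(v)); P.append((a,Q[d.argmax()]))
    P=np.array(P); c,d=fitline(P); s=d[1]/d[0]; return np.degrees(np.arctan(s)), np.median(P[:,1]), np.std(P[:,1]-(c[1]+s*(P[:,0]-c[0])))
print("plate -x edge",edges(-150,0,60,0,28,-145,-125,False))
print("fence outer edge",edges(-150,80,60,0,36,52,68,False))
print("board -x edge (bottom z28)",edges(-85,-10,40,0,28,-48,-32,False))
print("board -y end",edges(-30,30,40,0,34,-105,-85,True))
print("board +y end",edges(-30,-10,20,0,34,-12,2,True),edges(10,30,20,0,34,-12,2,True))
```

```text
18.7167 [367.03 -92.   231.18]
plate -x edge (np.float32(-0.020166786), np.float64(-136.0), np.float64(0.2713448572572985))
fence outer edge (np.float32(0.106199026), np.float64(63.5), np.float64(0.3911436841709726))
board -x edge (bottom z28) (np.float32(-0.030049229), np.float64(-39.75), np.float64(0.2582642600209002))
board -y end (np.float32(0.17078157), np.float64(-92.75), np.float64(1.319998920989841))
board +y end (np.float32(-0.89589304), np.float64(-2.875), np.float64(0.1843815626140714)) (np.float32(1.0859466), np.float64(-3.0), np.float64(0.2683530003301568))
```

```bash
python3 -c "
from workcell import env
print(env.job_done())"
```

```text
the job is handed in; nothing more can be done
None
```

The locating pin is seated home in the open hole (the block nearest the board), the board lies square against the fence and butted to the pin as far as the camera can tell (about 1 mm), everything is released, and the job was handed in at about 19 s.

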